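Slide the splint blank out over the ledge end

ROBOT

A 6-joint arm with a two-finger parallel gripper is mounted at the origin on the work surface. World frame = base frame: x ahead of the robot, y to its left, z up, the work surface at z = 0. Lengths are in mm, angles in rad, forces in N, time in s.
With the tool pointing down it reaches from about 150 to 775 mm from the base axis. Payload 6.1 kg.
Tool frame: the origin (TCP) lies on the mounting face of the last link; the fingertips stand ahead of it and the grasp point (between the pads) lies 155 mm ahead of it (r.nose_length is the z of the fingertips in the tool frame, in mm); z points along the fingers, y is the line along which they close (so a half turn about z gives the same grasp; the last joint's range is limited). The gripper opens to 85 mm and grips with 20 to 120 N. Pads are 22 mm wide; open, the fingers measure 114 mm over their backs; the gripper's body (76 mm by 85 mm) begins 54 mm behind the grasp point. The pads swing forward as they close: fully open they stand 13 mm farther back than shut.
Start: joints at [-1.307, 0.126, -0.04, 1.405, 0, 1.571], TCP at [136.888, -506.824, 404.695] pointing down, gripper open.
Joint ranges: [-2.72, 2.72], [-0.95, 1.95], [-1.27, 1.35], [-1.78, 2.02], [-1.46, 1.47], [-3.14, 3.14]. Speed limits (rad/s): [2.39, 2.39, 3.01, 3.14, 3.14, 3.14].

INTERFACE

Orientations are given as a unit quaternion [x, y, z, w].
In Python, from plant import r, viewer, ticket gives the robot as it stands.
- The arm moves only by the shell command python3 -m crank 'ROWS' [FORCE]. ROWS is JSON, one flat list of numbers, 5 for each row, row after row: the finger opening in mm, from 0 to 85.4, then the shift along the tool's x, y, z each as a share of 2.5 cm, from -1 to 1, then the turn about the tool's z as a share of 0.08 rad, from -1 to 1. A call has 1 to 12 rows; each row shifts and turns the commanded pose from where the row before left it, along the tool's axes as they then stand; what a row does not reach is not made up. A row lasts 1/8 s, in which the tool goes at most 62.5 mm and 10.7 degrees, less where a joint would pass 70% of its speed; a pose out of reach is approached as far as the arm can. A call with a number of a shift or a turn outside -1 to 1 is refused whole. A call with a gripper value outside its range is refused whole. The fingers move at their own pace and stop on an object; FORCE is the grip in N (left out, the last holds). Time passes only in rows, so rows that do not move let the fingers close. It gives the time, the measured TCP pose, the force, the opening and the grip force at its end, in the units of the state.
- r.get_obs(): the state, without advancing time (a new reading comes with each control period).
- viewer.snapshot(name): name is "side" or "top" or "wrist"; returns a dict with "pixels" (480x640x3 uint8, red, green, blue), "fov_y" (degrees; the focal length in pixels is half the picture's height over the tangent of half this angle, whatever the lens; pixels are square), "cx", "cy" (the principal point, pixels), "extrinsics" (4x4, takes a point from camera to world coordinates); the wrist camera has in their place "hand_eye" (4x4, takes a point from camera to tool coordinates, whose origin is the TCP and whose axes are the flange's). Camera axes: x right, y down, z forward; pixel columns grow to the right and rows downward; lengths in mm; the calibration is good to about 2 mm. A picture is of the moment at which its call begins: read the wrist's pose just before it. There is no depth.
- ticket.job_done(): hands the job in; it is judged then, once.
The state is a dict: "clock": time; "joint_positions": joint angles; "joint_velocities": joint speeds; "joint_torque": joint torques, N m; "tool_pos": TCP position; "orientation": TCP orientation; "wrist_force": force on the tool from outside, world axes, zero at the start; "ft_torque": the same for the moment, N m; "width": finger opening in mm; "grip_force": force on a finger pad.
Only numpy, scipy, OpenCV 4.12 (cv2) and the standard library are available. Lean on these libraries where they do the work, as an engineer would, in place of code of your own. Each camera call takes 0.05 s, during which the arm holds its last target. There are 200 camera calls.

TASK

On the raised ledge lies a rectangular white splint blank. With the fingertips only, first push it back until its long side lies flat against the strip on the ledge, then push it along the strip until about a third of it hangs out over the ledge end beside which the dental cast stands, so that its edge can be taken there, its long side still against the strip. Do not lift or tip the blank, leave everything else where it stands, and finish clear of it all.

Things in the scene. Friction and masses are not known exactly. Their poses are not given: they have to be found in the camera images.
- ledge: Fixed raised ledge, grey top, black edge: 380 mm long (its y, ends at +-190), 210 deep (x -65 front to +145), flat top 50 mm above the bench. An aluminium strip, 12 mm high above the top, 6 thick, runs the whole length, front face at x = +65. Both ends open. Origin on the bench under mid-length; x away from the robot, y left, z up. Place and yaw vary.
- ledge_left_end (a point): Point on the left end edge of the ledge's top, at ledge x = 0, y = +190, z = 50 mm.
- ledge_right_end (a point): Point on the right end edge of the ledge's top, at ledge x = 0, y = -190, z = 50 mm.
- blank: Loose rectangular white plastic splint blank lying flat on the ledge in front of the strip, some 20 mm off it and turned a little: 80 mm (its x) by 100 mm (its y) by 6 mm thick, about 60 g, slides easily. Origin: centre of its underside; x points towards the strip, y left along the ledge, z up.
- blank_left_edge (a point): Middle of the blank's left short edge, half-way up (blank x = 0, y = +50, z = 3 mm).
- blank_right_edge (a point): Middle of the blank's right short edge, half-way up (blank x = 0, y = -50, z = 3 mm).
- blank_far_left (a point): Left corner of the blank's long side that faces the strip (blank x = +40, y = +50, z = 3 mm).
- blank_far_right (a point): Right corner of the blank's long side that faces the strip (blank x = +40, y = -50, z = 3 mm).
- cast: Loose dental cast of beige stone: a jaw model with a horseshoe of teeth, 64 by 68 mm, 41 mm high, standing on the bench about 100 mm beyond one end of the ledge, left or right; it marks the end over which the blank must hang. Origin: centre of its underside.
- articulator: Loose black articulator (hinged jaw frame) with metal mounting discs, 85 by 58 mm, 88 mm high, on the bench about 100 mm beyond the other end of the ledge. Origin: centre of its underside.
- bur_block: Loose aluminium block with small upright burs, 32 by 70 mm, 39 mm high, standing on the ledge behind the strip. Origin: centre of its underside.
- wax_jar: Loose small amber jar, 44 mm across, 42 mm high, standing on the ledge behind the strip. Origin: centre of its underside.
- round_blank: Loose round white blank, 90 mm across, 5 mm thick, lying on the bench between robot and ledge, left. Not the one to push. Origin: centre of its underside.
- wax_knife: Loose wax knife, dark handle and thin steel blade, 170 mm long, 9 mm high, lying on the bench between robot and ledge, right. Origin at its underside.
- tumbler: Loose glass tumbler, 72 mm across, 95 mm high, standing far to the right on the bench. Origin: centre of its underside.
There are look-alikes about, which are no part of the job. What is meant by the cast is not red, and is the larger of those in its own colour.

How it is judged (in metres and radians):
On the way:
1. the blank lies with its long side against the strip (both far corners within 5 mm), still wholly on the ledge (x of each of blank_far_left, blank_far_right in the frame of ledge above 0.06 m and y of blank_left_edge in the frame of ledge below 0.195 m and y of blank_right_edge in the frame of ledge above -0.195 m), for 0.2 s.
At the end, for the whole second after the job is handed in: The blank lies flat and still on the ledge, overhanging the end beside the cast by 22 to 44 mm (about a third of its 100 mm), with both corners of its far long side within 8 mm of the strip (((y of cast in the frame of ledge above 0 m and y of blank_left_edge in the frame of ledge between 0.212 and 0.234 m) or (y of cast in the frame of ledge below 0 m and y of blank_right_edge in the frame of ledge between -0.234 and -0.212 m)) and x of each of blank_far_left, blank_far_right in the frame of ledge above 0.057 m and z of blank in the frame of ledge between 0.047 and 0.053 m and angle between blank's own z axis and vertical below 0.05 rad and linear speed of blank below 0.01 m/s); the robot touches nothing.
It fails at once if a part of the robot other than the fingers pushes the blank (contact force between the arm and blank above 1 N).
It fails at once if the blank is lifted more than 8 mm off the ledge (z of blank in the frame of ledge above 0.058 m).
It fails at once if the blank is tipped (more than 0.12 rad) (angle between blank's own z axis and vertical above 0.12 rad).
It fails at once if another loose thing is moved more than 15 mm (distance of any of cast, articulator, bur_block, wax_jar, round_blank, wax_knife, tumbler from where it was at the start of the episode above 0.015 m).
It also fails if it takes over 59 s, if anything falls off the work surface, if the arm or the gripper's body presses on something with over 40 N, if the wrist force passes 120 N, or if a joint passes its speed limit or range.

## Working session

There is one attempt and no reset: what is moved stays moved. The work goes in short steps, Python scripts to look and compute and a shell command to move; the robot and the scene stay as the last step left them, time stands still between calls to the robot, and variables do not carry over. Pictures are saved under pics/ and viewed, at most 13 in all, crops included, and the job is handed in when it is done.

```bash
mkdir -p pics; ls; cat > h.py <<'E'
import numpy as np, cv2
from plant import r, viewer, ticket
from scipy.spatial.transform import Rotation as R
def snap(n):
    o=r.get_obs(); s=viewer.snapshot(n)
    if 'extrinsics' in s: E=np.array(s['extrinsics'])
    else:
        T=np.eye(4);T[:3,:3]=R.from_quat(o['orientation']).as_matrix();T[:3,3]=o['tool_pos'];E=T@np.array(s['hand_eye'])
    s['E']=E; s['f']=240/np.tan(np.radians(s['fov_y'])/2); return s
def ray(s,uv,z):
    uv=np.atleast_2d(uv).astype(float)
    d=np.c_[(uv[:,0]-s['cx'])/s['f'],(uv[:,1]-s['cy'])/s['f'],np.ones(len(uv))]@s['E'][:3,:3].T
    o=s['E'][:3,3]; return o+d*((z-o[2])/d[:,2])[:,None]
def save(s,n,): cv2.imwrite('pics/'+n,s['pixels'][:,:,::-1])
E
python3 - <<'E'
from h import *
o=r.get_obs();print(o, r.nose_length)
for n in('top','side'):
    s=snap(n);save(s,n+'0.png');print(n,s['f'],s['cx'],s['cy'],s['E'].round(3).tolist())
E
```

```text
pics
{'clock': 0.0, 'joint_positions': array([-1.30698531e+00,  1.26390004e-01, -4.06156020e-02,  1.40537837e+00,
       -1.47639650e-05,  1.57078609e+00]), 'joint_velocities': array([ 0.00026915, -0.00101361,  0.0018905 ,  0.00247511,  0.0002921 ,
       -0.00146732]), 'joint_torque': array([ 2.58434506e-03, -4.35918868e+01,  3.52920556e+01,  1.74332567e-02,
        2.38007606e-04, -1.03877159e-05]), 'tool_pos': array([ 136.86531233, -506.71576716,  403.91951381]), 'orientation': array([ 9.91312089e-01,  1.31528373e-01, -1.11720206e-04, -7.85957737e-04]), 'wrist_force': array([-0.00932543,  0.3747471 ,  0.195964  ]), 'ft_torque': array([0.02710719, 0.02547076, 0.02494012]), 'grip_force': 0.0, 'width': 85.30135722252324} 173.4
top 573.4726753882602 327.2590326536594 243.28119121161538 [[0.018, -0.992, 0.126, 378.937], [-1.0, -0.019, -0.009, -69.554], [0.011, -0.125, -0.992, 1205.409], [0.0, 0.0, 0.0, 1.0]]
side 610.2867200129476 318.6159214100309 241.84510691683488 [[-0.878, -0.268, 0.397, 0.492], [-0.479, 0.466, -0.744, 889.296], [0.014, -0.843, -0.537, 763.376], [0.0, 0.0, 0.0, 1.0]]
```

View pics/top0.png

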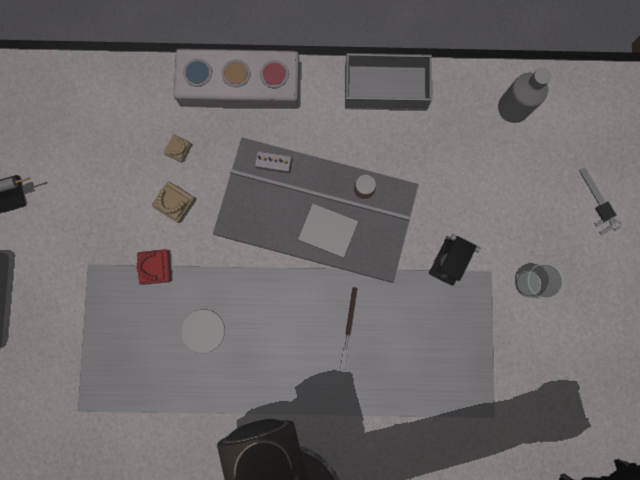

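View pics/side0.png

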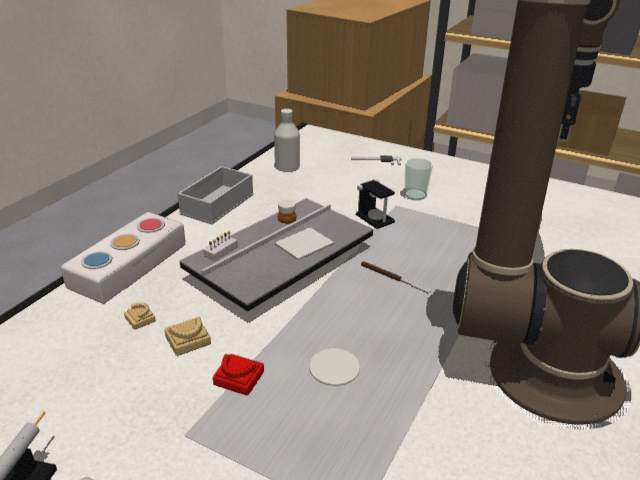

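The top view shows the ledge with corners near (241,139), (417,184), (394,281) and (214,235), and the blank around (328,230). The larger beige cast is at (173,201), off the left end, so the blank must hang out over +y. The side view agrees.

```bash
cat > meas.py <<'E'
from h import *
def quad(m):
    cs,_=cv2.findContours(m,cv2.RETR_EXTERNAL,cv2.CHAIN_APPROX_NONE)
    c=max(cs,key=cv2.contourArea)
    h=cv2.convexHull(c)
    for e in np.linspace(3,20,35):
        a=cv2.approxPolyDP(h,e,True)
        if len(a)<=4: break
    return a[:,0].astype(float)
s=snap('top');p=s['pixels'];g=cv2.cvtColor(p,cv2.COLOR_RGB2GRAY)
roi=np.zeros_like(g);roi[130:290,205:425]=255
for pt in [(328,230),(300,200),(350,190),(240,230),(325,300),(250,120),(230,180),(228,185)]: print(pt,p[pt[1],pt[0]])
bm=((g>135)*255).astype(np.uint8)
n,l,st,_=cv2.connectedComponentsWithStats(bm); bm=((l==l[230,328])*255).astype(np.uint8)
print('blank px',st[l[230,328]]); q=quad(bm);print(q)
B=ray(s,q,56);print('blank',B.round(1).tolist(),B.mean(0).round(1))
q=np.array([(241,139),(417,184),(394,281),(214,235)],float)
L=ray(s,q,50);print('ledge rough',L.round(1).tolist())
gl=((g<125)&(roi>0)).astype(np.uint8)*255
gl=cv2.morphologyEx(gl,cv2.MORPH_CLOSE,np.ones((15,15)))
q=quad(gl);print(q);L=ray(s,q,50);print('ledge',L.round(1).tolist())
v=p.copy();cv2.polylines(v,[q.astype(int)],1,(255,0,0));cv2.imwrite('pics/crop.png',cv2.resize(v[120:300,190:440],None,fx=3,fy=3,interpolation=cv2.INTER_NEAREST)[:,:,::-1])
E
python3 meas.py
```

```text
(328, 230) [131 128 127]
(300, 200) [88 85 87]
(350, 190) [85 82 85]
(240, 230) [83 79 83]
(325, 300) [123 121 123]
(250, 120) [131 126 125]
(230, 180) [86 82 85]
(228, 185) [86 82 84]
blank px [     0      0    640    480 304590]
[[639.   0.]
 [639. 479.]
 [  0. 479.]
 [  0.   0.]]
blank [[1064.1, -739.7, 56.0], [77.2, -689.7, 56.0], [58.9, 537.2, 56.0], [1031.1, 623.9, 56.0]] [557.8 -67.1  56. ]
ledge rough [[739.9, 103.4, 50.0], [652.0, -262.3, 50.0], [451.2, -215.4, 50.0], [537.8, 150.7, 50.0]]
[[424. 135.]
 [424. 289.]
 [205. 289.]
 [205. 130.]]
ledge [[756.6, -277.1, 50.0], [436.2, -276.0, 50.0], [428.1, 164.1, 50.0], [757.6, 178.8, 50.0]]
```

View pics/crop.png

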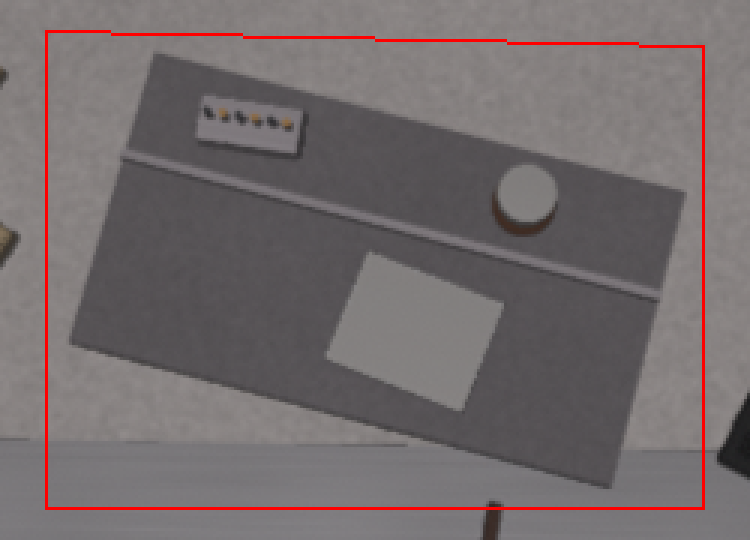

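The crop shows the blank turned a few degrees from the strip, about 20 mm in front of it. My threshold was set too high, so I'll redo it at about 105.

```bash
cat > meas.py <<'E'
from h import *
def rect(m):
    cs,_=cv2.findContours(m,cv2.RETR_EXTERNAL,cv2.CHAIN_APPROX_NONE)
    return cv2.boxPoints(cv2.minAreaRect(max(cs,key=cv2.contourArea)))
def ledge(s):
    g=cv2.cvtColor(s['pixels'],cv2.COLOR_RGB2GRAY)
    roi=np.zeros_like(g);cv2.fillPoly(roi,[np.array([(236,130),(425,178),(398,290),(206,240)])],255)
    m=((g<104)&(roi>0)).astype(np.uint8)*255
    cs,_=cv2.findContours(m,cv2.RETR_EXTERNAL,cv2.CHAIN_APPROX_NONE)
    c=np.vstack([k for k in cs if cv2.contourArea(k)>200])[:,0]
    W=ray(s,c,50)[:,:2].astype(np.float32)
    (c0,wh,_)=a=cv2.minAreaRect(W); b=cv2.boxPoints(a)
    e=[b[1]-b[0],b[2]-b[1]]; y=max(e,key=np.linalg.norm); y=y/np.linalg.norm(y); y*=np.sign(y[1])
    x=np.array([y[1],-y[0]]); O=np.array(c0)-40*x
    return O,x,y,wh
def blank(s):
    g=cv2.cvtColor(s['pixels'],cv2.COLOR_RGB2GRAY)
    m=(g>112).astype(np.uint8)
    n,l=cv2.connectedComponents(m,connectivity=4)
    k=(l==l[230,328]).astype(np.uint8); cs,_=cv2.findContours(k,cv2.RETR_EXTERNAL,cv2.CHAIN_APPROX_NONE)
    return cv2.minAreaRect(ray(s,max(cs,key=cv2.contourArea)[:,0],56)[:,:2].astype(np.float32))
if __name__=='__main__':
    s=snap('top');O,x,y,wh=ledge(s);print('ledge',O,x,y,'yaw',np.arctan2(x[1],x[0]),wh)
    b=blank(s);C=cv2.boxPoints(b)-O
    print('blank',b,'centre L',(np.array(b[0])-O)@x,(np.array(b[0])-O)@y,'corners L',np.c_[C@x,C@y].round(1).tolist())
    for n,q in dict(strip=[(230.7,173),(409,220)]).items():
        P=ray(s,q,62)[:,:2]-O;print(n,np.c_[P@x,P@y].round(1).tolist())
    np.savez('L.npz',O=O,x=x,y=y)
E
python3 meas.py
```

```text
ledge [556.96644211 -44.92887497] [ 0.9704129  -0.24145137] [0.24145137 0.9704129 ] yaw -0.24386121 (381.027587890625, 212.30679321289062)
blank ((551.6842041015625, -80.08186340332031), (98.89241790771484, 78.31188201904297), 69.51409149169922) centre L 3.3617851821451836 -35.38831739213316 corners L [[-41.2, -80.1], [36.7, -89.0], [47.9, 9.3], [-29.9, 18.2]]
strip [[64.3, 185.9], [64.9, -188.9]]
```

```bash
python3 -m crank '[50,0,0,0,1, 50,0,0,0,1, 50,0,0,0,1, 50,0,0,0,1, 50,0,0,0,1, 50,0,0,0,1, 50,0,0,0,0.35, 50,0,0,0,0]' 30
python3 -m crank '[50,0.45,-1,0,0, 50,0.45,-1,0,0, 50,0.45,-1,0,0, 50,0.45,-1,0,0, 50,0.45,-1,0,0, 50,0.45,-1,0,0, 50,0.45,-1,0,0, 50,0.45,-1,0,0, 50,0.45,-1,0,0, 50,0.45,-1,0,0]'
python3 -m crank '[50,0.45,-1,0,0, 50,0.45,-1,0,0, 50,0.45,-1,0,0, 50,0.45,-1,0,0, 50,0.45,-1,0,0, 50,0.45,-1,0,0, 50,0.45,-1,0,0, 50,0.45,-1,0,0, 50,0.45,-1,0,0, 50,0.45,-1,0,0, 50,0,-0.5,0,0,50,0,0,0,0]'
cat > st.py <<'E'
from h import *
o=r.get_obs();L=np.load('L.npz');d=o['tool_pos'][:2]-L['O'];M=R.from_quat(o['orientation']).as_matrix()
yaw=np.arctan2(M[1,0],M[0,0])
print('t',round(o['clock'],2),'L',(d@L['x']).round(1),(d@L['y']).round(1),'z',o['tool_pos'][2].round(1),'yawerr',round(yaw-np.arctan2(L['x'][1],L['x'][0]),4),'zax',M[:,2].round(3),'F',o['wrist_force'].round(1),'w',round(o['width'],1))
E
python3 st.py
```

```text
clock: 1.2
tool_pos: [136.9, -506.8, 404.6]
orientation: [0.993, -0.121, -0.0, -0.0]
wrist_force: [-0.5, -0.0, -0.0]
width: 50.2
grip_force: 0.0
clock: 2.45
tool_pos: [306.9, -290.7, 404.8]
orientation: [0.993, -0.121, 0.0, 0.0]
wrist_force: [-0.3, -0.2, 0.6]
width: 49.9
grip_force: 0.0
clock: 3.95
tool_pos: [471.3, -95.9, 405.0]
orientation: [0.995, -0.102, 0.001, -0.011]
wrist_force: [-0.4, 0.2, 0.2]
width: 49.6
grip_force: 0.0
t 3.95 L -70.8 -70.2 z 405.0 yawerr 0.0387 zax [ 0.004  0.022 -1.   ] F [-0.4  0.2  0.2] w 49.6
```

```bash
python3 -m crank '[50,0,-1,0,0.5,50,0,-0.4,0,0,50,0,0,0,0]'; python3 st.py; python3 -c "
from h import *;print(r.get_obs()['joint_positions'].round(3),r.get_obs()['joint_velocities'].round(3))"
```

```text
clock: 4.32
tool_pos: [471.8, -93.6, 406.1]
orientation: [0.994, -0.103, 0.002, -0.023]
wrist_force: [0.8, 0.2, -0.5]
width: 50.1
grip_force: 0.0
t 4.33 L -70.9 -67.8 z 406.1 yawerr 0.0375 zax [ 0.008  0.044 -0.999] F [ 0.8  0.2 -0.5] w 50.1
[-0.207  0.043 -0.128  1.401  0.045  3.141] [ 0.002  0.003 -0.001  0.    -0.007  0.001]
```

```bash
python3 -m crank '[50,0,0,0,-1,50,0,0,0,-1,50,0,0,0,-1,50,0,0,0,-1,50,0,0,0,-1,50,0,0,0,-1,50,0,0,0,-1,50,0,0,0,-1,50,0,0,0,-1,50,0,0,0,-1]'; python3 st.py;python3 -c "
from h import *;print(r.get_obs()['joint_positions'].round(3))"
```

```text
clock: 5.58
tool_pos: [471.8, -93.6, 406.0]
orientation: [0.956, 0.294, 0.01, -0.02]
wrist_force: [-0.1, -0.6, -0.8]
width: 49.9
grip_force: 0.0
t 5.58 L -70.9 -67.8 z 406.0 yawerr 0.8398 zax [ 0.008  0.044 -0.999] F [-0.1 -0.6 -0.8] w 49.9
[-0.207  0.043 -0.128  1.401  0.045  2.338]
```

Joint 6 ran into its limit and left a 2.5° tilt. I can live with that: turn back to joint 6 ≈ 1.6 so that tool x = ledge y and tool y = ledge x, then push with closed fingers.

```bash
python3 -m crank '[0,0,0,0,-1,0,0,0,0,-1,0,0,0,0,-1,0,0,0,0,-1,0,0,0,0,-1,0,0,0,0,-1,0,0,0,0,-1,0,0,0,0,-1,0,0,0,0,-1,0,0,0,0,-0.14,0,0.9,0.2,0,0,0,0,0,0,0]' 30; python3 -m crank '[0,0,0,1,0,0,0,0,1,0,0,0,0,1,0,0,0,0,1,0,0,0,0,1,0,0,0,0,1,0,0,0,0,0,0]'; python3 st.py;python3 - <<'E'
from h import *;print(r.get_obs()['joint_positions'].round(3))
s=snap('wrist');save(s,'w1.png')
E
```

```text
clock: 7.08
tool_pos: [482.5, -72.4, 406.9]
orientation: [0.788, 0.615, 0.017, -0.015]
wrist_force: [0.3, -0.1, 0.6]
width: 0.1
grip_force: 0.0
clock: 7.95
tool_pos: [482.4, -66.5, 255.4]
orientation: [0.788, 0.615, 0.015, -0.016]
wrist_force: [-0.3, -0.3, 1.4]
width: 0.1
grip_force: 0.0
t 7.95 L -67.2 -39.0 z 255.4 yawerr 1.568 zax [ 0.004  0.045 -0.999] F [-0.3 -0.3  1.4] w 0.1
[-0.148  0.101 -0.4    1.073  0.045  1.669]
```

View pics/w1.png

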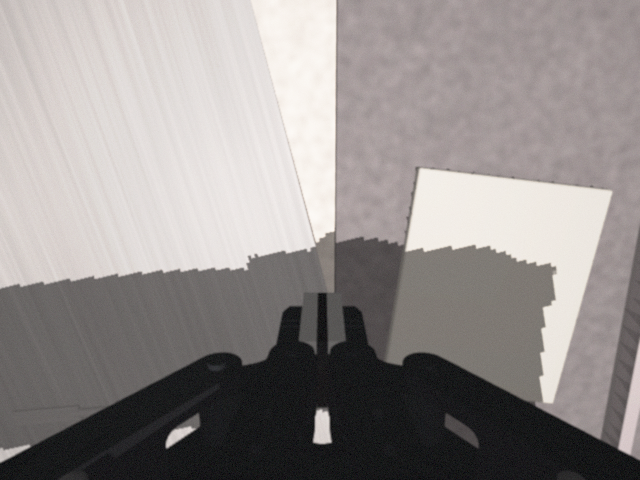

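The wrist view shows the closed fingertips (about 323,300) over the ledge's front edge, with the blank's near side at column 400, clear of them.

```bash
python3 -m crank '[0,-0.1,0,0.6,0,0,0,0,0.5,0,0,0,0,0,0]'; python3 -m crank '[0,0,0.2,0.06,0,0,0,0.2,0,0,0,0,0,0,0]'; python3 st.py
```

```text
clock: 8.38
tool_pos: [482.5, -67.5, 228.4]
orientation: [0.788, 0.615, 0.016, -0.016]
wrist_force: [-0.9, -0.1, -0.2]
width: -0.4
grip_force: 0.0
clock: 8.75
tool_pos: [493.4, -70.0, 228.2]
orientation: [0.788, 0.615, 0.017, -0.015]
wrist_force: [-0.2, 0.2, -0.2]
width: 0.2
grip_force: 0.0
t 8.75 L -55.6 -39.7 z 228.2 yawerr 1.5689 zax [ 0.009  0.044 -0.999] F [-0.2  0.2 -0.2] w 0.2
```

```bash
python3 -m crank '[0,0,0,0.1,0,0,0,0,0,0]'; python3 -m crank '[0,0,0.15,0,0,0,0,0.15,0,0,0,0,0.15,0,0,0,0,0.15,0,0,0,0,0,0,0]';python3 st.py; python3 - <<'E'
from h import *
s=snap('top');save(s,'t2.png')
cv2.imwrite('pics/t2c.png',cv2.resize(s['pixels'][120:300,190:440],None,fx=3,fy=3)[:,:,::-1])
E
```

```text
clock: 9.0
tool_pos: [492.6, -69.7, 225.2]
orientation: [0.788, 0.615, 0.017, -0.015]
wrist_force: [0.0, 0.4, -0.7]
width: -0.2
grip_force: 0.0
clock: 9.62
tool_pos: [507.6, -73.5, 225.3]
orientation: [0.788, 0.615, 0.017, -0.015]
wrist_force: [0.3, 0.1, 0.0]
width: 0.1
grip_force: 0.0
t 9.62 L -41.0 -39.7 z 225.3 yawerr 1.5687 zax [ 0.008  0.044 -0.999] F [0.3 0.1 0. ] w 0.1
```

View pics/t2c.png

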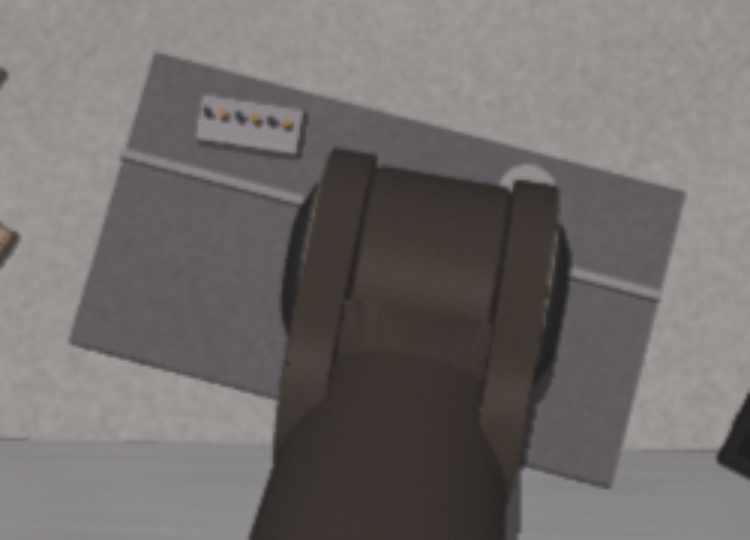

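The arm hides the blank from the top camera, so I'll go by force and the wrist view.

```bash
for i in 1; do python3 -m crank '[0,0,0.12,0,0,0,0,0.12,0,0,0,0,0.12,0,0,0,0,0,0,0]'; done; python3 st.py; python3 -m crank '[0,0,0.12,0,0,0,0,0,0,0]'; python3 st.py;  python3 - <<'E'
from h import *
s=snap('wrist');save(s,'w3.png')
E
```

```text
clock: 10.18
tool_pos: [516.4, -75.7, 225.4]
orientation: [0.788, 0.615, 0.017, -0.015]
wrist_force: [0.3, -0.2, 0.5]
width: 0.1
grip_force: 0.0
t 10.18 L -32.0 -39.6 z 225.4 yawerr 1.5688 zax [ 0.008  0.044 -0.999] F [ 0.3 -0.2  0.5] w 0.1
clock: 10.42
tool_pos: [519.2, -76.4, 225.4]
orientation: [0.788, 0.615, 0.017, -0.015]
wrist_force: [0.6, -0.1, 0.8]
width: 0.0
grip_force: 0.0
t 10.43 L -29.1 -39.6 z 225.4 yawerr 1.5688 zax [ 0.008  0.044 -0.999] F [ 0.6 -0.1  0.8] w 0.0
```

View pics/w3.png

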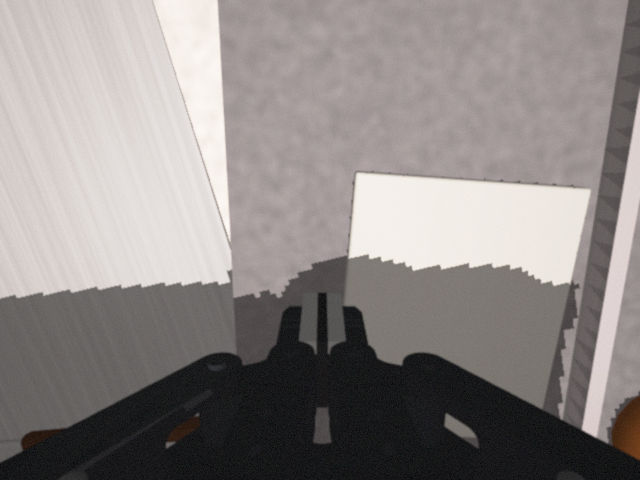

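The fingertip now touches the blank's near edge (column about 346). The far-left corner is at (589,187), still short of the strip.

```bash
cat > w.py <<'E'
import sys
from h import *
L=np.load('L.npz')
def tol(s,px,z=56):
    P=ray(s,px,z)[:,:2]-L['O'];return np.c_[P@L['x'],P@L['y']].round(1).tolist()
E
python3 - <<'E'
from w import *
s=snap('wrist');print('blank',tol(s,[(589,187),(356,172),(346,290),(549,400)]));print('front edge',tol(s,[(219,0),(230,240)],50),'strip top front',tol(s,[(640,60),(578,430)],62), 'strip top', tol(s,[(640,60)],62), 'shadow/ledge', tol(s,[(629,0),(590,215)],50))
E
```

```text
blank [[59.5, 16.8], [-18.6, 21.9], [-21.4, -19.7], [56.4, -64.3]]
front edge [[-62.4, 75.5], [-63.1, -2.8]] strip top front [[65.3, 55.5], [65.1, -72.8]] strip top [[65.3, 55.5]] shadow/ledge [[67.1, 75.1], [65.1, 6.1]]
```

```bash
python3 -m crank '[0,0,0.12,0,0,0,0,0.12,0,0,0,0,0,0,0]'|grep force; python3 st.py; python3 -m crank '[0,0,0.06,0,0,0,0,0,0,0]'|grep force; python3 st.py; python3 -m crank '[0,0,0.04,0,0,0,0,0,0,0,0,0,0,0,0]'|grep force; python3 st.py;  python3 - <<'E'
from w import *
s=snap('wrist');save(s,'w4.png')
E
```

```text
wrist_force: [-0.7, -0.2, 0.5]
grip_force: 0.0
t 10.9 L -23.0 -39.7 z 225.4 yawerr 1.5688 zax [ 0.008  0.044 -0.999] F [-0.7 -0.2  0.5] w 0.3
wrist_force: [0.3, -0.0, -0.4]
grip_force: 0.0
t 11.15 L -21.7 -39.7 z 225.3 yawerr 1.5688 zax [ 0.008  0.044 -0.999] F [ 0.3 -0.  -0.4] w -0.1
wrist_force: [-2.1, -0.2, 0.6]
grip_force: 0.9
t 11.53 L -21.0 -39.7 z 225.3 yawerr 1.5687 zax [ 0.007  0.044 -0.999] F [-2.1 -0.2  0.6] w -0.1
```

View pics/w4.png

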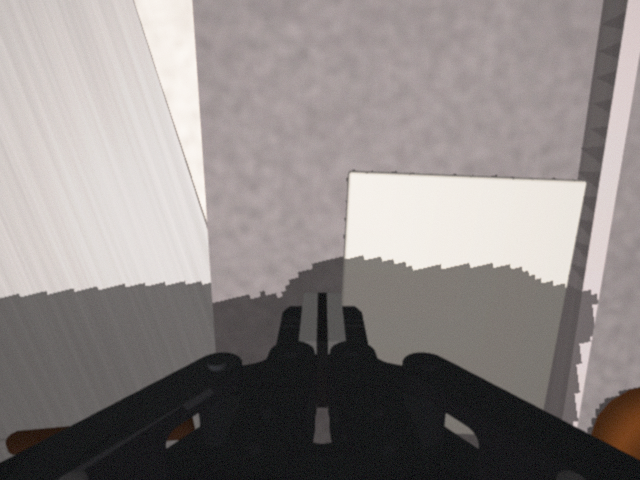

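The blank's far side now meets the strip: far-left corner at (586,181), edge running down to about (548,400).

```bash
python3 -m crank '[0,0,0.06,0,0,0,0,0,0,0,0,0,0,0,0]'|grep force; python3 -m crank '[0,0,0.06,0,0,0,0,0,0,0,0,0,0,0,0]'|grep force;python3 st.py; python3 - <<'E'
from w import *
s=snap('wrist');save(s,'w5.png')
g=cv2.cvtColor(s['pixels'],cv2.COLOR_RGB2GRAY).astype(int)
for row in (200,240,290,340,390):
    d=np.diff(g[row,500:640]);k=np.argmin(d)
    print(row,500+k,d[k],tol(s,[(500.5+k,row)]))
print(tol(s,[(586,181),(350,172),(345,290)]))
E
```

```text
wrist_force: [-5.5, -0.0, 3.4]
grip_force: 2.7
wrist_force: [-9.5, -0.9, 5.7]
grip_force: 4.2
t 12.32 L -19.2 -40.0 z 225.0 yawerr 1.5683 zax [ 0.004  0.045 -0.999] F [-9.5 -0.9  5.7] w 0.2
200 580 -59 [[66.0, 12.1]]
240 573 -51 [[65.6, -1.8]]
290 597 -33 [[76.6, -20.0]]
340 556 -11 [[64.7, -39.4]]
390 623 -18 [[92.5, -59.9]]
[[66.9, 18.4], [-11.4, 21.5], [-12.6, -20.0]]
```

The blank is flush with the strip: 65 to 66 mm along its far side, under a 9 N push. Next I back off, lift and go round to its right end.

```bash
python3 -m crank '[0,0,-0.6,0,0,0,0,0,-0.8,0,0,0,0,-0.8,0,0,-1,0,0,0,0,-1,0,0,0,0,-1,0.8,0,0,0,0,0.9,0,0,0,0,0.9,0,0,0,0,0,0]' | grep force; python3 st.py; python3 - <<'E'
from w import *
s=snap('wrist');save(s,'w6.png')
E
```

```text
t 12.38 L -19.3 -40.0 z 225.0 yawerr 1.5684 zax [ 0.004  0.044 -0.999] F [-9.  -0.1  5.6] w -0.1validation failed for argument at $...
```

View pics/w6.png

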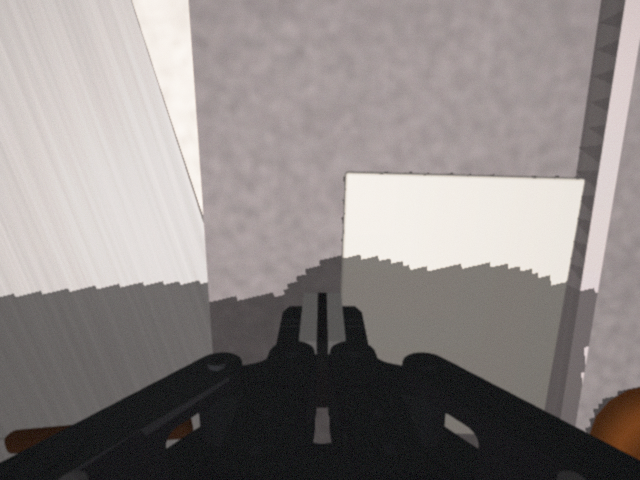

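The command was refused because of a miscount, so nothing moved and the picture still shows the blank flush. I'll retype the rows.

```bash
python3 -m crank '[0,0,-0.6,0,0, 0,0,0,-0.8,0, 0,0,0,-0.8,0, 0,-1,0,0,0, 0,-1,0,0,0, 0,-1,0.8,0,0, 0,0,0.9,0,0, 0,0,0.9,0,0, 0,0,0,0,0]' | grep force; python3 st.py; python3 - <<'E'
from w import *
s=snap('wrist');save(s,'w6b.png')
g=cv2.cvtColor(s['pixels'],cv2.COLOR_RGB2GRAY)
m=(g>150).astype(np.uint8)
print(tol(s,[(300,300),(345,300)],s['E'][2,3]*0+53))
E
```

```text
wrist_force: [-0.2, 0.2, -0.0]
grip_force: 0.0
t 13.55 L 33.0 -116.4 z 261.7 yawerr 1.569 zax [ 0.009  0.044 -0.999] F [-0.2  0.2 -0. ] w 0.1
[[22.2, -116.3], [42.8, -116.3]]
```

View pics/w6b.png

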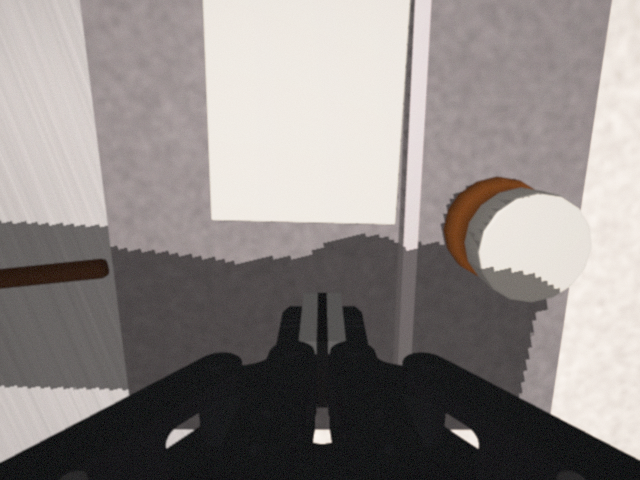

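The blank's right edge runs (211,220) to (396,223), and the fingertips at (323,300) are clear of it.

```bash
python3 -m crank '[0,0,-0.16,1,0, 0,0,0,0.46,0, 0,0,0,0,0]'|grep force; python3 st.py; python3 - <<'E'
from w import *
s=snap('wrist');g=cv2.cvtColor(s['pixels'],cv2.COLOR_RGB2GRAY).astype(int)
save(s,'w7.png')
for c in (230,260,300,340):
    d=np.diff(g[100:290,c]);k=np.argmin(d);print(c,100.5+k,d[k],tol(s,[(c,100.5+k)]))
E
```

```text
wrist_force: [0.2, 0.6, 0.5]
grip_force: 0.0
t 13.97 L 27.3 -114.7 z 225.0 yawerr 1.569 zax [ 0.007  0.045 -0.999] F [0.2 0.6 0.5] w -0.2
230 245.5 -36 [[-5.5, -78.2]]
260 281.5 -35 [[4.4, -91.4]]
300 276.5 -39 [[18.6, -89.5]]
340 248.5 -33 [[32.6, -79.3]]
```

```bash
python3 -m crank '[0,0.3,0,0.014,0, 0,0.3,0,0.014,0, 0,0.3,0,0.014,0, 0,0.3,0,0.014,0, 0,0.3,0,0.014,0, 0,0.3,0,0.014,0, 0,0.3,0,0.014,0, 0,0,0,0,0]'|grep force; python3 st.py; python3 - <<'E'
from w import *
s=snap('wrist');save(s,'w8.png');s=snap('side');save(s,'s8.png')
E
```

```text
wrist_force: [-0.2, -1.3, 1.1]
grip_force: 0.0
t 15.03 L 28.1 -61.6 z 225.1 yawerr 1.5697 zax [ 0.008  0.045 -0.999] F [-0.2 -1.3  1.1] w 0.1
```

```bash
cat > chk.py <<'E'
from w import *
s=snap('wrist');g=cv2.cvtColor(s['pixels'],cv2.COLOR_RGB2GRAY)
n=np.array
save(s,'last.png')
_,m=cv2.threshold(g,165,1,cv2.THRESH_BINARY)
# rows profile: far edge of blank (drop) between columns 330..480
gi=g.astype(int)
for row in (10,60,110,150,200,230):
    d=np.diff(gi[row,355:460]);k=np.argmin(d);d2=np.diff(gi[row,100:300]);k2=np.argmax(d2)
    print(row,'far',355.5+k,d[k],tol(s,[(355.5+k,row)]),'near',100.5+k2,d2[k2],tol(s,[(100.5+k2,row)]))
for c in (230,260,290,380):
    d=np.diff(gi[:300,c]);i=np.argmax(d);j=np.argmin(d);print('col',c,'top',i,d[i],tol(s,[(c,i+.5)]),'bot',j,d[j],tol(s,[(c,j+.5)]))
E
python3 chk.py
```

```text
10 far 439.5 -43 [[63.1, 48.3]] near 179.5 44 [[-16.0, 48.5]]
60 far 436.5 -36 [[63.1, 34.1]] near 183.5 43 [[-16.0, 34.3]]
110 far 434.5 -31 [[63.4, 19.2]] near 187.5 35 [[-15.9, 19.3]]
150 far 431.5 -31 [[63.2, 6.6]] near 190.5 37 [[-15.9, 6.8]]
200 far 429.5 -33 [[63.5, -9.9]] near 194.5 39 [[-15.8, -9.8]]
230 far 427.5 -46 [[63.4, -20.2]] near 197.5 35 [[-15.5, -20.2]]
col 230 top 4 3 [[-0.5, 50.0]] bot 298 -38 [[-5.7, -45.3]]
col 260 top 292 5 [[5.1, -43.0]] bot 288 -46 [[5.2, -41.5]]
col 290 top 285 6 [[15.9, -40.4]] bot 282 -57 [[15.9, -39.3]]
col 380 top 265 7 [[47.5, -33.0]] bot 261 -48 [[47.5, -31.5]]
```

```bash
python3 -m crank '[0,0.35,0,0.015,0, 0,0.35,0,0.015,0, 0,0.35,0,0.015,0, 0,0.35,0,0.015,0, 0,0.35,0,0.015,0, 0,0.35,0,0.015,0, 0,0.35,0,0.015,0, 0,0.35,0,0.015,0, 0,0.35,0,0.015,0, 0,0.35,0,0.015,0, 0,0,0,0,0]'|grep force; python3 st.py; python3 chk.py
```

```text
wrist_force: [-0.4, -0.8, 0.4]
grip_force: 0.0
t 16.55 L 28.3 26.0 z 225.4 yawerr 1.5698 zax [ 0.008  0.045 -0.999] F [-0.4 -0.8  0.4] w 0.3
10 far 439.5 -36 [[63.4, 136.6]] near 180.5 37 [[-15.6, 136.7]]
60 far 436.5 -38 [[63.4, 122.3]] near 184.5 40 [[-15.5, 122.5]]
110 far 433.5 -37 [[63.4, 107.3]] near 188.5 32 [[-15.4, 107.5]]
150 far 431.5 -42 [[63.5, 94.8]] near 191.5 32 [[-15.4, 94.8]]
200 far 428.5 -32 [[63.5, 78.2]] near 195.5 32 [[-15.3, 78.3]]
230 far 427.5 -30 [[63.8, 67.8]] near 197.5 38 [[-15.4, 67.9]]
col 230 top 33 4 [[-0.8, 130.1]] bot 288 -37 [[-5.3, 46.5]]
col 260 top 241 3 [[6.0, 63.8]] bot 293 -38 [[5.3, 44.6]]
col 290 top 292 5 [[16.1, 45.0]] bot 285 -62 [[16.1, 47.6]]
col 380 top 263 8 [[47.9, 55.8]] bot 258 -61 [[47.8, 57.6]]
```

```bash
python3 -m crank '[0,0.35,0,0.015,0, 0,0.35,0,0.015,0, 0,0.35,0,0.015,0, 0,0.35,0,0.015,0, 0,0.35,0,0.015,0, 0,0.35,0,0.015,0, 0,0.35,0,0.015,0, 0,0.2,0,0.009,0, 0,0,0,0,0]'|grep force; python3 st.py; python3 - <<'E'
from w import *
s=snap('side');save(s,'s9.png')
# ledge points in the side view, for the crop
Ei=np.linalg.inv(s['E'])
def pr(lx,ly,z):
    P=np.r_[L['O']+lx*L['x']+ly*L['y'],z,1];q=Ei@P;return (q[0]/q[2]*s['f']+s['cx'],q[1]/q[2]*s['f']+s['cy'])
for a in [(65,215,56),(-15,215,56),(65,190,50),(-65,190,50)]: print(a,np.round(pr(*a),1))
c=s['pixels'][200:320,140:300];cv2.imwrite('pics/s9c.png',cv2.resize(c,None,fx=5,fy=5,interpolation=cv2.INTER_CUBIC)[:,:,::-1])
E
```

```text
wrist_force: [0.2, -1.0, -0.0]
grip_force: 0.0
t 17.73 L 28.4 92.0 z 225.5 yawerr 1.5694 zax [ 0.008  0.044 -0.999] F [ 0.2 -1.  -0. ] w -0.2
(65, 215, 56) [194.3 278.1]
(-15, 215, 56) [220.5 295.3]
(65, 190, 50) [204.6 275.2]
(-65, 190, 50) [248.4 303.2]
```

View pics/s9c.png

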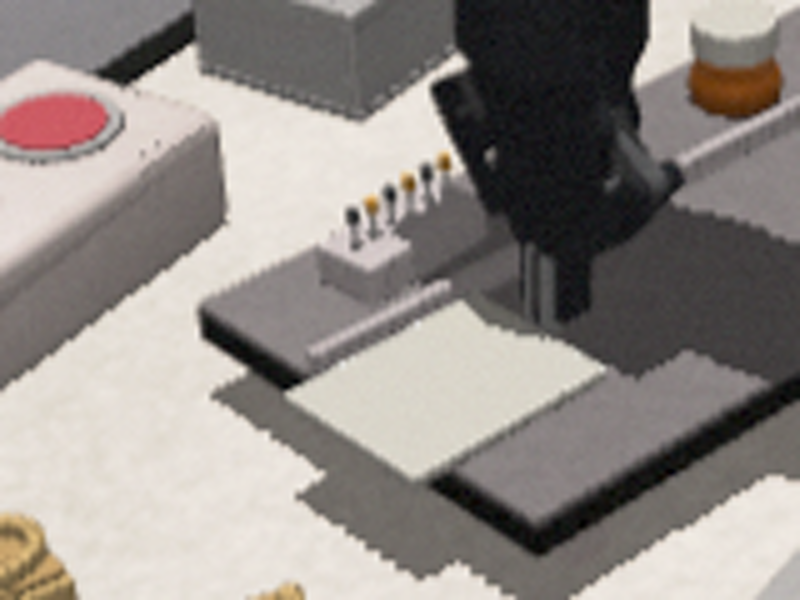

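The left corners of the blank appear at crop (287,393) and (413,478), already overhanging. The finger is behind the right edge.

```bash
python3 - <<'E'
from w import *
s=snap('side');print(tol(s,[(197.4,278.6),(222.6,295.6)],56),tol(s,[(247.4,305),(200,262)],50))
E
python3 chk.py | head -3
```

```text
[[59.1, 211.9], [-18.6, 213.0]] [[-67.8, 194.9], [108.6, 167.4]]
10 far 437.5 -21 [[63.0, 202.1]] near 180.5 11 [[-15.4, 202.4]]
60 far 435.5 -30 [[63.3, 187.9]] near 183.5 36 [[-15.7, 188.1]]
110 far 432.5 -38 [[63.3, 172.9]] near 187.5 38 [[-15.6, 173.1]]
```

```bash
python3 -m crank '[0,0.2,0,0.009,0, 0,0.15,0,0.007,0, 0,0.06,0,0,0, 0,0,0,0,0]'|grep force; python3 st.py; python3 -m crank '[0,-0.5,0,0,0, 0,-0.3,0,-0.5,0, 0,0,0,-1,0, 0,0,0,-1,0, 0,0,0,-1,0, 0,-1,-1,-1,0, 0,-1,-1,-1,0, 0,-1,-1,0,0, 0,-1,-1,0,0, 0,-1,-1,0,0, 0,-1,-1,0,0, 0,0,0,0,0]'|grep force; python3 st.py
python3 - <<'E'
from meas import *
L=np.load('L.npz');s=snap('top');save(s,'t10.png');p=s['pixels'];g=cv2.cvtColor(p,cv2.COLOR_RGB2GRAY)
Ei=np.linalg.inv(s['E'])
def pr(lx,ly,z):
    P=np.r_[L['O']+lx*L['x']+ly*L['y'],z,1];q=Ei@P;return [q[0]/q[2]*s['f']+s['cx'],q[1]/q[2]*s['f']+s['cy']]
for lx in (25,0,50): print(lx,[(y,int(g[int(round(v)),int(round(u))])) for y in range(100,244,4) for u,v in [pr(lx,y,56)]])
print('x-profile at y=160',[(x,int(g[int(round(v)),int(round(u))])) for x in range(-30,75,3) for u,v in [pr(x,160,56)]])
cv2.imwrite('pics/t10c.png',cv2.resize(p[120:300,160:410],None,fx=3,fy=3)[:,:,::-1])
E
```

```text
wrist_force: [0.2, 0.2, 0.0]
grip_force: 0.0
t 18.38 L 28.4 102.1 z 225.6 yawerr 1.5691 zax [ 0.008  0.045 -0.999] F [0.2 0.2 0. ] w -0.1
wrist_force: [0.2, -0.7, -0.0]
grip_force: 0.0
t 19.88 L -123.0 -75.4 z 357.0 yawerr 1.5659 zax [ 0.009  0.044 -0.999] F [ 0.2 -0.7 -0. ] w -0.2
25 [(100, 97), (104, 96), (108, 94), (112, 94), (116, 94), (120, 132), (124, 142), (128, 141), (132, 141), (136, 142), (140, 141), (144, 140), (148, 141), (152, 141), (156, 141), (160, 141), (164, 142), (168, 141), (172, 141), (176, 140), (180, 140), (184, 141), (188, 140), (192, 141), (196, 141), (200, 140), (204, 140), (208, 140), (212, 140), (216, 140), (220, 142), (224, 148), (228, 146), (232, 146), (236, 145), (240, 145)]
0 [(100, 92), (104, 92), (108, 94), (112, 94), (116, 79), (120, 126), (124, 144), (128, 142), (132, 142), (136, 142), (140, 143), (144, 141), (148, 141), (152, 142), (156, 142), (160, 141), (164, 142), (168, 142), (172, 142), (176, 141), (180, 141), (184, 142), (188, 141), (192, 142), (196, 141), (200, 141), (204, 141), (208, 142), (212, 141), (216, 140), (220, 142), (224, 145), (228
[... 176 characters left out ...]
144, 140), (148, 140), (152, 140), (156, 139), (160, 140), (164, 140), (168, 139), (172, 139), (176, 140), (180, 140), (184, 140), (188, 139), (192, 140), (196, 140), (200, 140), (204, 141), (208, 140), (212, 140), (216, 139), (220, 147), (224, 152), (228, 146), (232, 144), (236, 146), (240, 146)]
x-profile at y=160 [(-30, 90), (-27, 92), (-24, 93), (-21, 92), (-18, 86), (-15, 132), (-12, 143), (-9, 143), (-6, 141), (-3, 142), (0, 141), (3, 142), (6, 141), (9, 142), (12, 142), (15, 141), (18, 141), (21, 141), (24, 141), (27, 140), (30, 141), (33, 140), (36, 140), (39, 141), (42, 140), (45, 140), (48, 140), (51, 139), (54, 140), (57, 140), (60, 141), (63, 137), (66, 79), (69, 120), (72, 128)]
```

View pics/t10c.png

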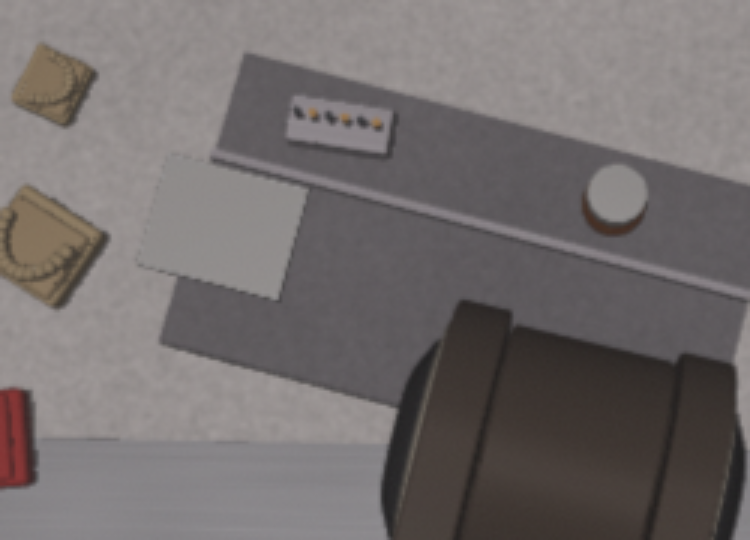

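The blank lies flush with the strip. Its right edge is at about y = 119.5 mm and its left at about 220, so it overhangs by about 30 mm at the cast end. Everything else looks to be in place and the arm is clear.

```bash
python3 -c "
from plant import ticket;print(ticket.job_done())"
```

```text
the job is handed in; nothing more can be done
None
```

The job is handed in with no verdict returned: the blank lies flush against the strip, overhanging the ledge end beside the cast by about 30 mm, with the arm clear of it at about 20 s.

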